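# Drop the kickstand and steady the walnut frame

### The job

On the finishing stand a freshly oiled walnut frame leans back on its rubber rest. First flip the red kickstand down past its dead centre, so that its spring snaps it fully down while the frame still leans on the rest; then take the frame gently by its top rail (a light grip: the oil is fresh), tip it up until it stands upright, and finish while still gripping it there, steady and leaning on nothing else. Leave the tin, the tape measure and the plaques beside the stand alone.

Things in the scene. Friction and masses are not known exactly. Their poses are not given: they have to be found in the camera images.
- stand: Finishing stand, screwed down. Base board 18 mm thick, x -130 to 100, y -150 to 90 mm; origin on the bench under the middle of the hinge line, z up. Its y axis is parallel to the frame's axle, 40 mm above the origin. Two rest posts, 110 mm high, at x -60 to -32, y -100 and 40 mm; its -x side faces roughly the robot.
- panel: Oiled walnut frame on a free axle, 0.6 to 1.2 kg, tips over unless held. Origin on the axle, z up along the frame to 170 mm, y -120 to 60 mm, 20 mm thick along x. Grip its top rail (z 145 to 170); below that a 6 mm infill, and hub plate and spring strut on the +x face, under z 125. Over 100 N of finger force in all (pads added) marks the wood: grip with 20 to 40 N a pad.
- grip (a point): Middle of the frame's top rail: at the panel's (0, -30, 157) mm, 13 mm below the top edge.
- frame (a joint): Lean of the frame about its axle (rad). 0 = upright; 0.34 = leaning back on the rubber rest, top towards the stand's -x (start). Negative = past upright towards the stand's +x: with the kickstand down its foot meets the board at about -0.15 and carries the frame; with it up the frame falls to -0.6.
- kick (a joint): Red kickstand about the hub (rad): 0 = stowed (start), leg along the panel's +y and 10 degrees upward, held by its spring; it grows as the leg swings down, in a plane parallel to the frame; dead centre about 0.70, past 0.8 the spring drives it to 1.66 = fully down, at its stop. Takes 2 to 4 N downward at 70 mm from the hub.
- hub (a point): Pivot of the kickstand on the frame: at the panel's (22, 50, 105) mm, pivot axis along the panel's x.
- foot (a point): Centre of the black rubber foot (20 mm ball) at the kickstand's end: 108 mm from the pivot along the leg, and 40 mm further along the panel's +x than the hub. The leg, a red 12 mm round bar, runs straight to it from a point 28 mm along the leg and 12 mm out.
- tin: Bystander: closed tin of finish, 68 mm across, 110 mm high, origin under its middle, z up.
- tape: Bystander: yellow tape measure 65 x 35 x 62 mm high, origin under its middle.
- plaques: Bystander: pile of two walnut plaques, 106 x 89 x 40 mm high, origin under its middle.

How it is judged (in metres and radians):
On the way, in this order (a step that is already met when the one before it is completed fails the run):
1. the kickstand is fully down while the frame still leans back on its rest (value of joint kick above 1.58 rad and value of joint frame above 0.27 rad), for 0.2 s.
2. the frame is gripped and stands upright (value of joint frame between -0.07 and 0.07 rad and contact force between the fingers and panel above 5 N), for 0.2 s.
At the end, for the whole second after the job is handed in: Still held at the end: kickstand fully down (above 1.58 rad), frame upright within 0.07 rad (4 degrees) and still, so leaning neither on the rest nor on the kickstand, fingers gripping it with over 5 N; bystanders within 30 mm of where they began (all of step 2 and value of joint kick above 1.58 rad and velocity of joint frame between -0.05 and 0.05 rad/s and distance of each of tin, tape, plaques from where it was at the start of the episode below 0.03 m); the arm keeps its last pose, push and grip.
It fails at once if the oiled frame is squeezed or pressed by the fingers with more than 100 N in all (contact force between the fingers and panel above 100 N).
It fails at once if the frame tips over past its kickstand (value of joint frame below -0.3 rad).
It fails at once if the tin beside the stand is disturbed (moved over 30 mm) (distance of tin from where it was at the start of the episode above 0.03 m).
It fails at once if the tape beside the stand is disturbed (moved over 30 mm) (distance of tape from where it was at the start of the episode above 0.03 m).
It fails at once if the plaques beside the stand is disturbed (moved over 30 mm) (distance of plaques from where it was at the start of the episode above 0.03 m).
It also fails if it takes over 48 s, if anything falls off the work surface, if the arm or the gripper's body presses on something with over 40 N, if the wrist force passes 120 N, or if a joint passes its speed limit or range.

### The arm

A 6-joint arm with a two-finger parallel gripper is mounted at the origin on the work surface. World frame = base frame: x ahead of the robot, y to its left, z up, the work surface at z = 0. Lengths are in m, angles in degrees, forces in N, time in s.
With the tool pointing down it reaches from about 0.375 to 0.9 m from the base axis. Payload 3.1 kg.
Tool frame: the origin (TCP) lies at the very end of the fingers, on their centre line; the grasp point (between the pads) lies 19 mm behind it; z points along the fingers, y is the line along which they close (so a half turn about z gives the same grasp; the last joint's range is limited). The gripper opens to 87 mm and grips with 3 to 60 N. Pads are 19 mm wide; open, the fingers measure 117 mm over their backs; the gripper's body (75 mm by 190 mm) begins 51 mm behind the grasp point.
Start: joints at [63.169, 30.224, 82.088, -0, 67.689, -10.227], TCP at [0.179, 0.599, 0.223] pointing down, gripper open.
Joint ranges: [-176.69, 176.69], [-43.24, 126.21], [12.49, 139.97], [-82, 262], [0, 151.66], [-163.58, 163.58]. Speed limits (degrees/s): [159.86, 159.86, 180, 180, 180, 180].

### API

Orientations are given as a 3x3 rotation matrix whose columns are the frame's x, y, z axes.
In Python, from rig import * gives the robot as it stands.
- The arm moves only by the tool jog_arm, never from a script. Its arguments are lists of equal length, an entry for each row: "delta_pos": the shift along the world's x, y, z in cm, a list of three; "turn": the turn about the world's z in degrees; "grip": the closure, from 0 (fully open) to 1 (shut). In form: {"delta_pos": [[x, y, z], ...], "turn": [turn, ...], "grip": [grip, ...]}. A call has 1 to 12 rows; each row is the pose to reach, as a shift and turn from the pose commanded when the call began; what a row does not reach only later rows make up. A row lasts 1/8 s, in which the tool goes at most 62.5 mm and 10.7 degrees, less where a joint would pass 70% of its speed; a pose out of reach is approached as far as the arm can. A call with a gripper value outside its range is refused whole. The fingers move at their own pace and stop on an object; the grip force is fixed at half the most. Time passes only in rows, so rows that repeat a pose let the fingers close. It gives the time, the measured TCP pose, the force, the opening and the grip force at its end, in the units of the state.
- read_state(): the state, without advancing time (a new reading comes with each control period).
- capture(name): name is "side" or "top" or "wrist"; returns a dict with "color" (400x640x3 uint8, blue, green, red), "fovy" (degrees; the focal length in pixels is half the picture's height over the tangent of half this angle, whatever the lens; pixels are square), "cx", "cy" (the principal point, pixels), "camera_from_world" (4x4, takes a point from world to camera coordinates). Camera axes: x right, y up, looking along -z (the intrinsics and any distortion apply to the point x, -y, -z); pixel columns grow to the right and rows downward; lengths in m; the calibration is good to about 2 mm. A picture is of the moment at which its call begins. There is no depth.
- hand_in(): hands the job in; it is judged then, once.
The state is a dict: "time_s": time; "joint_positions": joint angles; "qvel": joint speeds; "tau": joint torques, N m; "position": TCP position; "tcp_rot": TCP orientation; "force": force on the tool from outside, world axes, zero at the start; "moment": the same for the moment, N m; "opening": opening from 0.0 (shut) to 1.0 (fully open); "grasp_force": force on a finger pad.
Only numpy, scipy, OpenCV 4.12 (cv2) and the standard library are available. Lean on these libraries where they do the work, as an engineer would, in place of code of your own. Each camera call takes 0.05 s, during which the arm holds its last target. There are 200 camera calls.

## Working session

There is one attempt and no reset: what is moved stays moved. The work goes in short steps, Python scripts to look and compute and a tool call to move; the robot and the scene stay as the last step left them, time stands still between calls to the robot, and variables do not carry over. Pictures are saved under pics/ and viewed, at most 10 in all, crops included, and the job is handed in when it is done.

Besides the shell and the picture viewer there is one more tool, called after "Call:" in YAML: its name, and indented under it one key for each argument. jog_arm: Moves the arm, as the interface text tells. Its arguments: {"type":"object","properties":{"delta_pos":{"type":"array"},"turn":{"type":"array"},"grip":{"type":"array"}},"required":["delta_pos","turn","grip"]}

```bash
mkdir -p pics
cat > h.py <<'E'
from rig import *
import numpy as np, cv2, pickle
E
python3 - <<'E'
from h import *
s=read_state(); print(s)
for n in ("side","top"):
    c=capture(n); cv2.imwrite(f"pics/{n}0.png",c["color"]); pickle.dump(c,open(f"{n}0.pkl","wb"))
    print(n,{k:v for k,v in c.items() if k!="color"})
E
```

```text
{'time_s': 0.0, 'joint_positions': array([ 6.31698163e+01,  3.02791100e+01,  8.21555263e+01, -2.61501395e-03,
        6.76891288e+01, -1.02267574e+01]), 'qvel': array([-0.01155119,  0.04601519, -0.10039692,  0.01788355,  0.0103898 ,
       -0.03828293]), 'tau': array([ 1.17392491e-05, -4.40032017e+01, -1.76598877e+01,  6.32483815e-02,
        5.80995844e-02, -1.48583476e-04]), 'position': array([0.17823629, 0.59828805, 0.22157486]), 'tcp_rot': array([[-9.58310292e-01,  2.85728026e-01, -9.37280496e-04],
       [ 2.85729359e-01,  9.58308376e-01, -1.94662426e-03],
       [ 3.41998640e-04, -2.13327862e-03, -9.99997666e-01]]), 'force': array([ 0.42451839, -0.53670593, -0.69991651]), 'moment': array([-0.05199245, -0.0204719 , -0.00793183]), 'grasp_force': 0.0, 'opening': 0.9974034136502874}
side {'fovy': 53.33834064034519, 'cx': 316.01929410132, 'cy': 200.09165167555008, 'camera_from_world': array([[-0.91740818, -0.39781571,  0.01024182,  0.59485808],
       [ 0.27553874, -0.6164334 ,  0.73762339, -0.24075757],
       [-0.28712477,  0.67952375,  0.67513469, -0.8162671 ],
       [ 0.        ,  0.        ,  0.        ,  1.        ]])}
top {'fovy': 43.03675348594235, 'cx': 324.0616149262362, 'cy': 198.87661160666804, 'camera_from_world': array([[-0.01977656, -0.99975905, -0.00952531,  0.07177491],
       [ 0.99572381, -0.02055484,  0.09006436, -0.64820917],
       [-0.09023845, -0.00770342,  0.9958904 , -1.50085269],
       [ 0.        ,  0.        ,  0.        ,  1.        ]])}
```

View pics/side0.png

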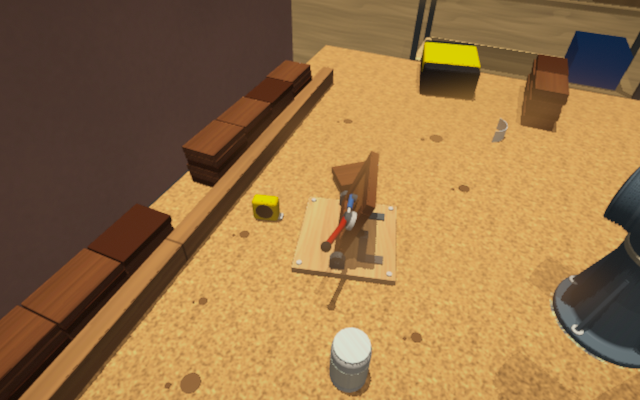

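View pics/top0.png

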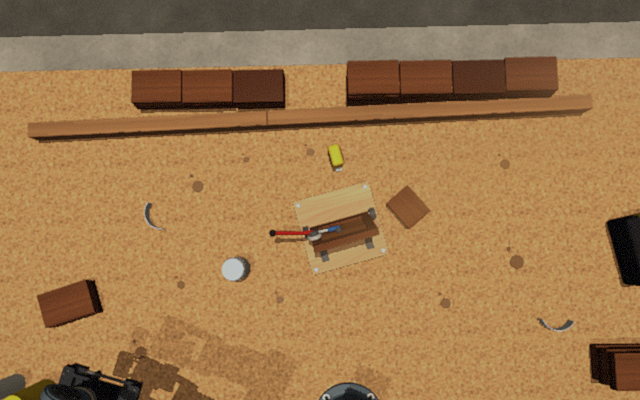

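The side view shows the stand around (348,238), with the red leg ending at a foot near (326,246). In the top view the board spans roughly (296..386, 186..270), the foot is at (272,233), the tin at (235,269), the tape at (336,156) and the plaques at (408,207). I'll enlarge both.

Run:
```python
import pickle,cv2
for n,(x,y) in {"top":(220,140),"side":(250,145)}.items():
    c=pickle.load(open(f"{n}0.pkl","rb"))["color"][y:y+150,x:x+200]
    cv2.imwrite(f"pics/{n}0c.png",cv2.resize(c,None,fx=4,fy=4,interpolation=cv2.INTER_CUBIC))
```

```text
(no output)
```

View pics/top0c.png

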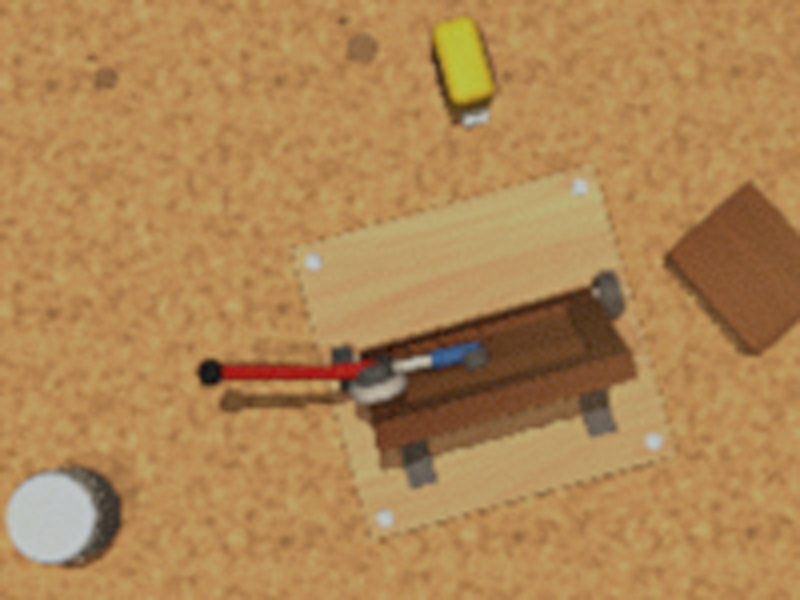

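View pics/side0c.png

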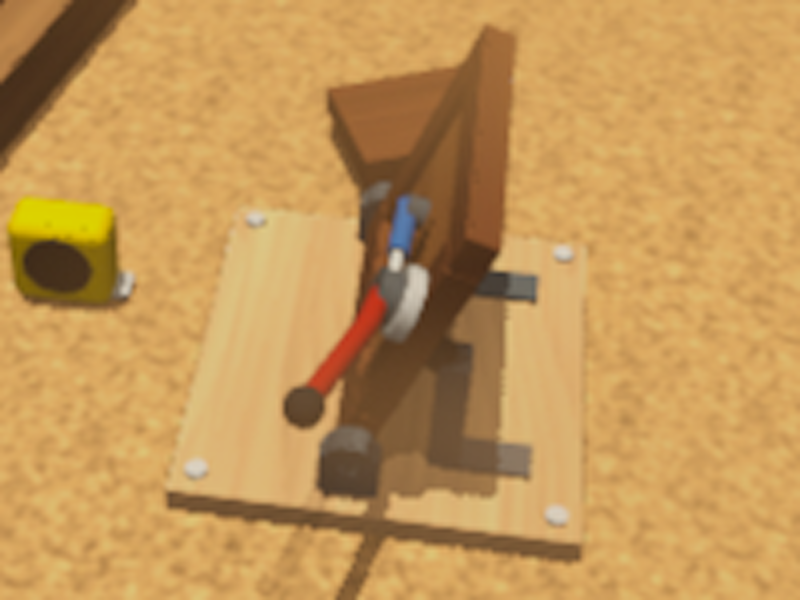

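```bash
cat >> h.py <<'E'
from scipy.optimize import least_squares
from scipy.spatial.transform import Rotation as R
def proj(c,P):
    P=np.atleast_2d(P); q=P@c["camera_from_world"][:3,:3].T+c["camera_from_world"][:3,3]
    f=200/np.tan(np.radians(c["fovy"])/2)
    return np.c_[c["cx"]+f*q[:,0]/-q[:,2], c["cy"]-f*q[:,1]/-q[:,2]]
def stand(p,P):  # p=x,y,yaw
    return R.from_euler('z',p[2]).apply(P)+[p[0],p[1],0]
def panel(p,a,P): # lean a: top towards -x
    return stand(p,R.from_euler('y',-a).apply(P)+[0,0,.04])
def foot(k,r=.108,o=.04):
    e=np.radians(10)-k
    return np.array([.022+o,.05+r*np.cos(e),.105+r*np.sin(e)])
E
python3 - <<'E'
from h import *
T,S=[pickle.load(open(n+"0.pkl","rb")) for n in("top","side")]
C=np.array([[.1,.09,.018],[.1,-.15,.018],[-.13,-.15,.018],[-.13,.09,.018]])
t=np.array([[295,248],[592,168],[668,455],[378,537]])/4+[220,140]
s=np.array([[170,493],[235,212],[585,243],[580,543]])/4+[250,145]
f=lambda p:np.r_[proj(T,stand(p,C))-t,proj(S,stand(p,C))-s].ravel()
r=least_squares(f,[.65,0.05,.2]);p=r.x;print(p,np.degrees(p[2]),r.fun.round(1));
np.save("p.npy",p)
a=.34
for n,P in {"foot":foot(0),"hub":[.022,.05,.105],"grip":[0,-.03,.157],"tl":[-.01,.06,.17],"tr":[-.01,-.12,.17],"tl+":[.01,.06,.17],"tr+":[.01,-.12,.17]}.items():
    w=panel(p,a,np.array(P)); w=np.ravel(w); print(n,w.round(4),((proj(T,w)-[220,140])*4).round(),((proj(S,w)-[250,145])*4).round())
E
```

```text
[0.56707499 0.04498587 0.25758201] 14.758362067224915 [-2.1  0.7 -0.5 -0.8  2.   0.4 -2.3  2.  -1.6 -1.3 -0.  -2.4  0.  -0.6
  0.8 -0.2]
foot [0.5439 0.2006 0.1773] [[208. 375.]] [[304. 407.]]
hub [0.5405 0.0897 0.1463] [[373. 378.]] [[391. 297.]]
grip [0.5241 0.0026 0.188 ] [[501. 399.]] [[483. 143.]]
tl [0.4879 0.0862 0.1969] [[377. 456.]] [[504. 250.]]
tr [ 0.5337 -0.0879  0.1969] [[637. 381.]] [[517.  32.]]
tl+ [0.5061 0.091  0.2036] [[369. 428.]] [[466. 235.]]
tr+ [ 0.5519 -0.0831  0.2036] [[630. 354.]] [[484.  19.]]
```

Run:
```python
from h import *
T,S=[pickle.load(open(n+"0.pkl","rb")) for n in("top","side")]
C=np.array([[.1,.09,.018],[.1,-.15,.018],[-.13,-.15,.018],[-.13,.09,.018]])
t=np.array([[295,248],[592,168],[668,455],[378,537],[209,371],[378,447],[635,377]])/4+[220,140]
s=np.array([[170,493],[235,212],[585,243],[580,543],[303,406],[497,245],[515,37]])/4+[250,145]
F=np.array([foot(0),[-.01,.06,.17],[-.01,-.12,.17]])
W=lambda p:np.r_[stand(p,C),panel(p,.34,F)]
f=lambda p:np.r_[proj(T,W(p))-t,proj(S,W(p))-s].ravel()
r=least_squares(f,[.567,0.045,.25],loss="soft_l1");p=r.x;print(p,np.degrees(p[2]),f(p).round(1));np.save("p.npy",p)
print("y ang",np.degrees(p[2]))
for k in (0,.2,.4,.6,.8,.9):   # leg centre at 70 mm along stand y from the hub
    e=np.radians(10)-k; rr=.07/np.cos(e); o=.012+.028*(rr-.028)/.08
    w=np.ravel(panel(p,.34,foot(k,rr,o))); print(k,rr.round(3),w.round(4))
for a in(.34,0): print("grip",a,np.ravel(panel(p,a,np.array([0,-.03,.157]))).round(4))
```

```text
[0.56847262 0.04493472 0.25392265] 14.548696278145988 [-2.   0.1 -0.4 -1.1  1.9  0.2 -2.5  1.4 -0.3  0.4 -0.3  1.6  0.5  0.8
 -2.2 -1.7 -0.2 -2.6 -0.3 -0.6  0.1 -0.3 -0.8 -0.2  0.9  1.1  0.1 -1.2]
y ang 14.548696278145988
0 0.071 [0.5452 0.1629 0.167 ]
0.2 0.07 [0.5495 0.164  0.1536]
0.4 0.072 [0.5546 0.1653 0.1403]
0.6 0.077 [0.5613 0.167  0.1261]
0.8 0.086 [0.5704 0.1694 0.1095]
0.9 0.094 [0.5764 0.171  0.0995]
grip 0.34 [0.5253 0.0027 0.188 ]
grip 0 [0.576  0.0159 0.197 ]
```

Call:
jog_arm:
  delta_pos:
    - [3,-4,1]
    - [7.5,-9,1]
    - [12,-14,1]
    - [16,-19,1]
    - [20,-24,1]
    - [24,-29,1]
    - [28,-33.5,1]
    - [32,-38,1]
    - [35,-41.5,1]
    - [36.7,-43.6,0.5]
    - [36.7,-43.6,0]
    - [36.7,-43.6,0]
  turn: [-7,-14,-21,-28,-35,-42,-49,-55,-59,-59,-59,-59]
  grip: [1,1,1,1,1,1,1,1,1,1,1,1]

```text
time_s: 1.6
position: [0.5441, 0.1633, 0.2216]
tcp_rot: [[-0.249, 0.969, -0.003], [0.969, 0.249, 0.0], [0.001, -0.003, -1.0]]
force: [-0.8, 0.7, -0.4]
opening: 0.006
grasp_force: 0.0
```

Call:
jog_arm:
  delta_pos:
    - [0,0,-2.5]
    - [0,0,-4.5]
    - [0.2,0,-5.5]
    - [0.4,0.1,-6.3]
    - [0.7,0.2,-7.0]
    - [0.9,0.2,-7.6]
    - [1.2,0.3,-8.3]
    - [1.5,0.4,-9.0]
    - [2.0,0.5,-9.9]
    - [2.4,0.6,-10.7]
    - [3.0,0.8,-11.7]
    - [3.2,0.8,-12.0]
  turn: [0,0,0,0,0,0,0,0,0,0,0,0]
  grip: [1,1,1,1,1,1,1,1,1,1,1,1]

```text
time_s: 3.1
position: [0.5777, 0.171, 0.1015]
tcp_rot: [[-0.249, 0.969, -0.001], [0.969, 0.249, -0.0], [0.0, -0.001, -1.0]]
force: [0.5, 0.2, 0.1]
opening: 0.007
grasp_force: 0.0
```

Run:
```python
from h import *
print(read_state()["force"])
c=capture("side")["color"][120:270,230:430]
cv2.imwrite("pics/side1.png",cv2.resize(c,None,fx=4,fy=4,interpolation=cv2.INTER_CUBIC))
```

```text
[0.49672564 0.18006225 0.07420867]
```

View pics/side1.png

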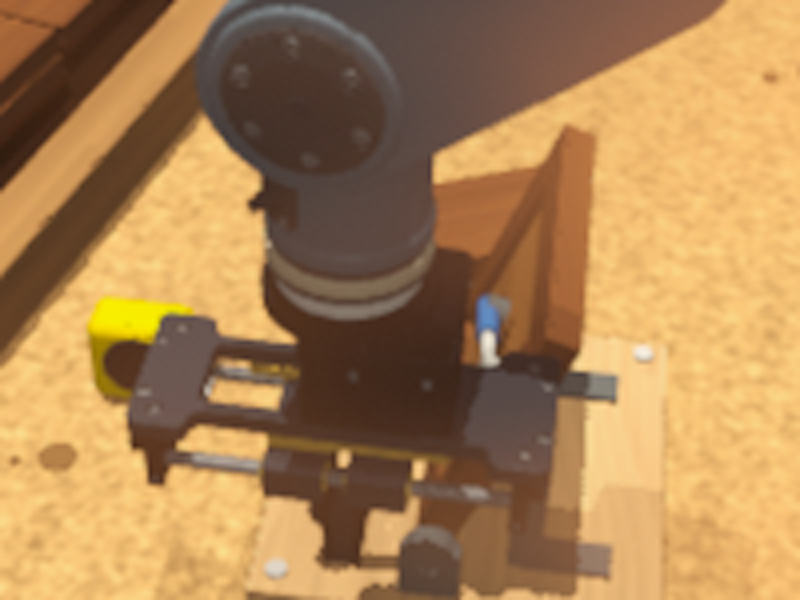

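The frame still leans on its rest, nothing presses on the tool, and the red leg has gone from its stowed place. I'll lift, move above the top rail with the gripper open, and check the leg.

Call:
jog_arm:
  delta_pos:
    - [0,0,4]
    - [0,0,9]
    - [0,0,13.5]
    - [-1,-4,14]
    - [-2.5,-9,14]
    - [-4.5,-14,14]
    - [-5.3,-16.8,14]
    - [-5.3,-16.8,14]
  turn: [0,0,0,0,0,0,0,0]
  grip: [1,1,1,0,0,0,0,0]

```text
time_s: 4.15
position: [0.5241, 0.0013, 0.2429]
tcp_rot: [[-0.245, 0.969, 0.0], [0.969, 0.245, -0.0], [-0.0, 0.0, -1.0]]
force: [-0.7, 0.4, 0.4]
opening: 0.489
grasp_force: 0.0
```

Run:
```python
from h import *
print(read_state()["force"])
k=capture("side");c=k["color"][120:270,230:430]
cv2.imwrite("pics/side2.png",cv2.resize(c,None,fx=4,fy=4,interpolation=cv2.INTER_CUBIC))
p=np.load("p.npy")
print((proj(k,panel(p,.34,np.array([foot(1.66),[-.01,.06,.17],[-.01,-.12,.17]])))-[230,120])*4)
```

```text
[-0.68473358  0.42010383  0.36888318]
[[322.72624005 505.89408893]
 [580.40071436 349.31641316]
 [595.21112228 132.12608025]]
```

View pics/side2.png

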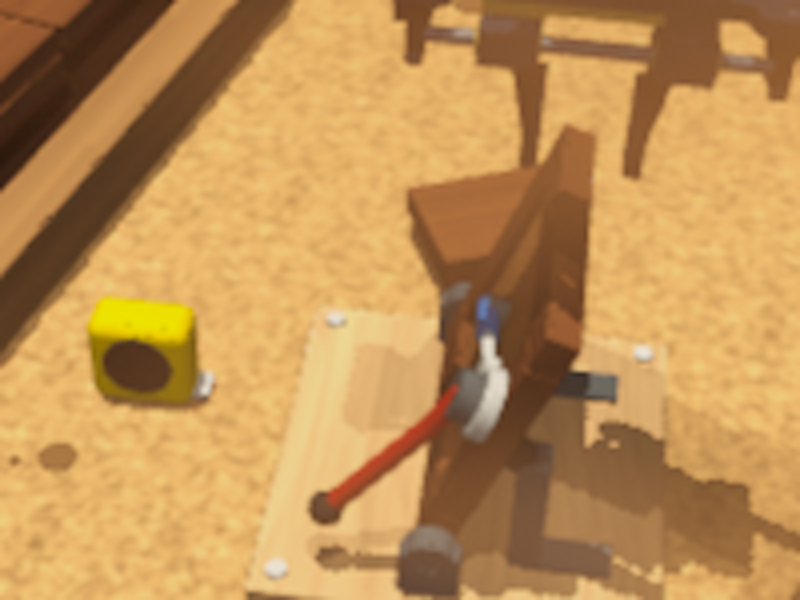

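The foot is at (325,505), against (323,506) predicted for 1.66 rad, so the kickstand is fully down with the frame still on its rest. Next I'll straddle the rail, narrow the jaw to half, and push the frame upright.

Call:
jog_arm:
  delta_pos:
    - [0,0,0]
    - [0,0,0]
    - [0,0,0]
    - [0,0,-2]
    - [0,0,-4]
    - [0,0,-5.5]
    - [0,0,-6.5]
    - [0,0,-6.5]
    - [0,0,-6.5]
    - [0,0,-6.5]
    - [0,0,-6.5]
  turn: [0,0,0,0,0,0,0,0,0,0,0]
  grip: [0,0,0,0,0,0,0,0.5,0.5,0.5,0.5]

```text
time_s: 5.58
position: [0.5248, 0.0028, 0.178]
tcp_rot: [[-0.249, 0.969, 0.001], [0.969, 0.249, -0.0], [-0.0, 0.001, -1.0]]
force: [-0.2, 0.1, 0.1]
opening: 0.635
grasp_force: 0.0
```

Call:
jog_arm:
  delta_pos:
    - [0.4,0.1,0]
    - [0.8,0.2,0]
    - [1.2,0.3,0]
    - [1.7,0.4,0]
    - [2.2,0.6,0]
    - [2.7,0.7,0]
    - [3.2,0.8,0]
    - [3.7,0.9,0]
    - [4.2,1.1,0]
    - [4.6,1.2,0]
    - [4.9,1.25,0]
    - [5.1,1.3,0]
  turn: [0,0,0,0,0,0,0,0,0,0,0,0]
  grip: [0.5,0.5,0.5,0.5,0.5,0.5,0.5,0.5,0.5,0.5,0.5,0.5]

```text
time_s: 7.08
position: [0.5758, 0.0159, 0.1775]
tcp_rot: [[-0.249, 0.969, 0.0], [0.969, 0.249, -0.0], [-0.0, 0.0, -1.0]]
force: [1.1, -1.1, 0.3]
opening: 0.505
grasp_force: 0.0
```

Run:
```python
from h import *
k=capture("side");c=k["color"][120:270,230:430]
cv2.imwrite("pics/side3.png",cv2.resize(c,None,fx=4,fy=4,interpolation=cv2.INTER_CUBIC))
p=np.load("p.npy")
for a in(.1,.05,0,-.05,-.1,-.15): print(a,((proj(k,panel(p,a,np.array([foot(1.66),[-.01,.06,.17],[.01,.06,.17],[-.01,-.12,.17]])))-[230,120])*4).round().tolist())
```

```text
0.1 [[318.0, 523.0], [501.0, 323.0], [460.0, 315.0], [527.0, 109.0]]
0.05 [[318.0, 526.0], [483.0, 319.0], [442.0, 313.0], [512.0, 106.0]]
0 [[318.0, 530.0], [466.0, 316.0], [424.0, 312.0], [497.0, 103.0]]
-0.05 [[318.0, 534.0], [448.0, 314.0], [407.0, 311.0], [482.0, 101.0]]
-0.1 [[319.0, 537.0], [430.0, 312.0], [389.0, 310.0], [467.0, 100.0]]
-0.15 [[320.0, 541.0], [413.0, 311.0], [372.0, 311.0], [452.0, 99.0]]
```

View pics/side3.png

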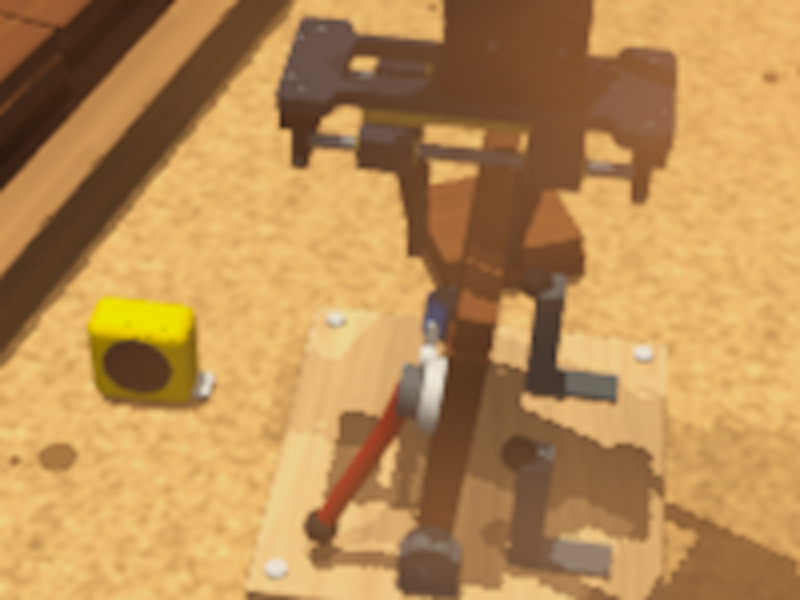

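The frame leans about 0.08 rad against the -x finger, with its near rail corner at about (493,322), and it is caged by the jaw. I'll close gradually.

Call:
jog_arm:
  delta_pos:
    - [0,0,0]
    - [0,0,0]
    - [0,0,0]
    - [0,0,0]
    - [0,0,0]
    - [0,0,0]
    - [0,0,0]
    - [0,0,0]
    - [0,0,0]
    - [0,0,0]
    - [0,0,0]
    - [0,0,0]
  turn: [0,0,0,0,0,0,0,0,0,0,0,0]
  grip: [0.56,0.61,0.66,0.7,0.73,0.76,0.8,1,1,1,1,1]

```text
time_s: 8.62
position: [0.5757, 0.0159, 0.1776]
tcp_rot: [[-0.249, 0.969, 0.0], [0.969, 0.249, -0.0], [-0.0, 0.0, -1.0]]
force: [0.5, 0.8, 0.7]
opening: 0.224
grasp_force: 30.0
```

Run:
```python
from h import *
k=capture("side");c=k["color"][120:270,230:430]
s=read_state();print(s["force"],s["grasp_force"],s["opening"]*87)
cv2.imwrite("pics/side4.png",cv2.resize(c,None,fx=4,fy=4,interpolation=cv2.INTER_CUBIC))
```

```text
[ 0.57693347 -1.39787992  1.17672791] 29.99904006253928 19.60872096196395
```

View pics/side4.png

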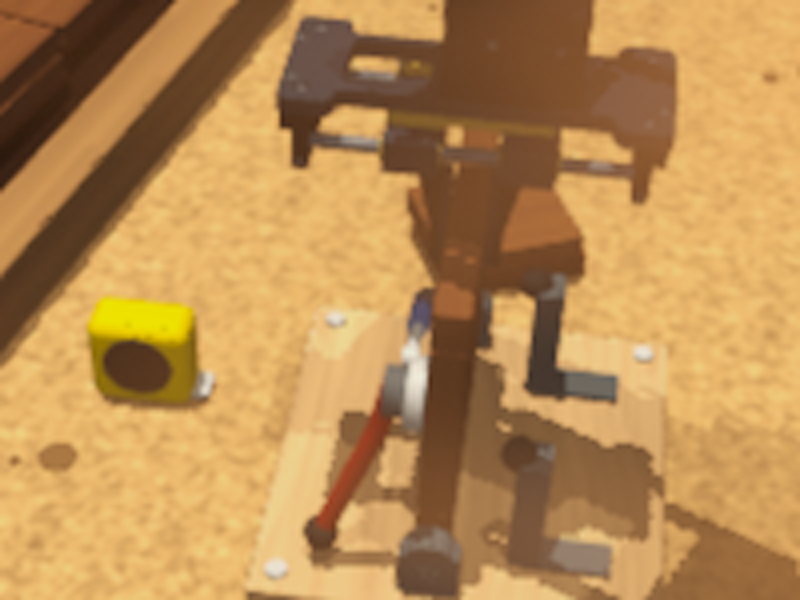

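The near rail corners are at (474,320) and (433,315), a lean of about 0.02 rad. The pads sit flat at 19.6 mm with 30 N each, so it is ready to hand in.

```bash
python3 -c "
from rig import *
print(hand_in())"
```

```text
the job is handed in; nothing more can be done
None
```

I flipped the kickstand fully down with the frame still on its rest, then stood the frame up to about 0.02 rad of upright and handed in while gripping its top rail at 30 N a pad; the bystanders were never touched, and hand-in gave back no verdict.

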